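# Seat and clamp the keyed work carrier of a laser marker

### The arm

A 6-joint arm with a two-finger parallel gripper is mounted at the origin on the work surface. World frame = base frame: x ahead of the robot, y to its left, z up, the work surface at z = 0. Lengths are in mm, angles in rad, forces in N, time in s.
With the tool pointing down it reaches from about 325 to 900 mm from the base axis. Payload 6.1 kg.
Tool frame: the origin (TCP) lies between the finger pads; the fingertips stand 25 mm ahead of it and the grasp point (between the pads) lies 6 mm ahead of it (env.tip_extent is the distance from the TCP to the fingertips, in mm); z points along the fingers, y is the line along which they close (so a half turn about z gives the same grasp; the last joint's range is limited). The gripper opens to 87 mm and grips with 3 to 60 N. Pads are 19 mm wide; open, the fingers measure 117 mm over their backs; the gripper's body (75 mm by 190 mm) begins 51 mm behind the grasp point.
Start: joints at [-1.402, 0.22, 1.526, -0, 1.395, -0.126], TCP at [181.586, -598.032, 218.538] pointing down, gripper open.
Joint ranges: [-2.98, 2.98], [-0.91, 2.08], [0.09, 2.57], [-1.24, 4.39], [0.2, 2.65], [-2.68, 2.68]. Speed limits (rad/s): [2.57, 2.57, 3.01, 3.14, 3.14, 3.14].

### API

Orientations are given as a rotation vector (axis times angle).
In Python, from workcell import env gives the robot as it stands. The module is installed in compiled form; this text tells all that it offers.
- The arm moves only by the tool arm_command, never from a script. Its argument "deltas" is a list of rows, each an object of numbers: "tx", "ty", "tz": the shift along the tool's x, y, z in m; "roll": the turn about the tool's z in degrees; "gripper": the closure, from 0 (fully open) to 1 (shut). In form: [{"tx": .., "ty": .., "tz": .., "roll": .., "gripper": ..}, ...]. A call has exactly 10 rows; each row shifts and turns the commanded pose from where the row before left it, along the tool's axes as they then stand; what a row does not reach is not made up. A row lasts 1/8 s, in which the tool goes at most 62.5 mm and 10.7 degrees, less where a joint would pass 70% of its speed; a pose out of reach is approached as far as the arm can. A call is refused whole if a number of a shift passes 0.0625 or a number of a turn 10.7, either way. A call with a gripper value outside its range is refused whole. The fingers move at their own pace and stop on an object; "squeeze" is the grip in N (left out, the last holds). Time passes only in rows, so rows that do not move let the fingers close, or fill a call up. It gives the time, the measured TCP pose, the force, the opening and the grip force at its end, in the units of the state.
- env.observe(): the state, without advancing time (a new reading comes with each control period).
- env.camera(name): name is "scene" or "top"; returns a dict with "image" (400x640x3 uint8, red, green, blue), "fx", "fy", "cx", "cy" (pixels), "eye" and "attitude" of the camera in the world. Camera axes: x right, y up, looking along -z (the intrinsics and any distortion apply to the point x, -y, -z); pixel columns grow to the right and rows downward; lengths in mm; the calibration is good to about 2 mm. A picture is of the moment at which its call begins. There is no depth.
- env.close_job(): hands the job in; it is judged then, once.
The state is a dict: "t": time; "joint_pos": joint angles; "joint_vel": joint speeds; "tau": joint torques, N m; "position": TCP position; "ee_rot": TCP orientation; "ft_force": force on the tool from outside, world axes, zero at the start; "ft_torque": the same for the moment, N m; "gripper_width": finger opening in mm; "gripper_force": force on a finger pad.
Only numpy, scipy, OpenCV 4.12 (cv2) and the standard library are available. Lean on these libraries where they do the work, as an engineer would, in place of code of your own. Each camera call takes 0.05 s, during which the arm holds its last target. There are 200 camera calls.

### The job

The round blue work carrier sits crooked on its locating ring, its lugs riding on the rim. Gently turn it by its handle, either way, until the lugs drop into the slots, press it fully home so that it is flush with the ring, then swing the red clamp arm over it until the arm points at the carrier's centre. Let go at the end, and leave the other things on the bench where they are.

Things in the scene. Friction and masses are not known exactly. Their poses are not given: they have to be found in the camera images.
- mount: Fixture base fixed to the bench: perforated aluminium plate 360 x 380 x 12 mm with a steel locating ring (170 mm across, bore 122 mm). Origin on the bench under the ring's centre, z up; the clamp stands on its -y side.
- ring_center (a point): Centre of the ring at the height of its flat rim top, 50 mm above the bench. Three open slots, 31 mm wide and 12 mm deep, cut the rim at 30, 150 and 270 degrees, counted anticlockwise from above from the mount's x axis; yellow stripes on the plate point at those at 30 and 150. The clamp stands at the 270 degree slot.
- ejector (a joint): Brass ejector disc inside the ring's bore, travel in m: 0 = up, where it holds the carrier 6 mm short of home; 0.006 = carrier home. It is stiff and stays where it is left; about 5 to 8 N of push on the carrier moves it down.
- carrier: Loose keyed carrier, 0.5 kg: blue disc 120 mm across, 20 mm thick, with three yellow lugs (24 mm wide, out to radius 74 mm, 8 to 20 mm above the underside) at 0, 120 and 240 degrees from its x axis, and a handle along +x. Origin: centre of the disc's underside, z up; 42 mm above the bench when riding on the rim, 36 dropped onto the ejector, 30 home (top flush with the rim).
- carrier_knob (a point): Centre of the top of the black handle knob: upright post 26 mm across, 87 mm long (45 mm of it above the flat 22 mm wide arm, the rest below), 105 mm from the carrier's centre. Push it from the side, about half-way up so that the carrier does not tip, or pinch it from above. The handle belongs at the 30 or the 150 degree slot, whichever is nearer (up to 60 degrees of turn).
- carrier_boss (a point): Centre of the top of the aluminium boss in the middle of the carrier (36 mm across, 25 mm high above the disc): press down here.
- clamp (a joint): Angle of the red clamp arm (rad) about its upright pivot: 0 = swung out along the mount's x axis, growing anticlockwise from above; 1.57 = pointing at the ring's centre; stop at 1.65. Light friction (about 2 N at its knob), stays where it is left. Its underside passes 3 mm above a carrier that is home and is blocked by one that is not.
- clamp_pivot (a point): On the clamp's pivot axis, at the arm's underside, 115 mm from the ring's centre along the mount's -y. The arm is 24 mm wide, 14 mm thick and reaches 80 mm from the axis.
- clamp_knob (a point): Centre of the top of the clamp arm's upright black knob (22 mm across, 45 mm high above the arm), 50 mm from the pivot axis.
- wrench: Bystander, leave alone: steel wrench 150 mm long lying on the perforated plate.
- sample: Bystander, leave alone: brass sample plate 45 x 75 x 6 mm lying on the perforated plate.
- cup: Bystander, leave alone: white cup, 72 mm across, 95 mm high, standing on the bench beside the perforated plate.
- driver: Bystander, leave alone: orange-handled screwdriver 190 mm long on the bench.
- jar: Bystander, leave alone: amber jar 64 mm across, 90 mm high, on the bench beside the perforated plate.
- carton: Bystander, leave alone: cardboard carton 120 x 90 x 60 mm on the bench.

How it is judged:
By the outcome, as a careful person would: the job done as asked, in the order asked, and still so for the second after the job is handed in, with the robot touching nothing.
It also fails if it takes over 61 s, if anything falls off the work surface, if the arm or the gripper's body presses on something with over 40 N, if the wrist force passes 120 N, or if a joint passes its speed limit or range.

## Working session

There is one attempt and no reset: what is moved stays moved. The work goes in short steps, Python scripts to look and compute and a tool call to move; the robot and the scene stay as the last step left them, time stands still between calls to the robot, and variables do not carry over. Pictures are saved under pics/ and viewed, at most 10 in all, crops included, and the job is handed in when it is done.

Besides the shell and the picture viewer there is one more tool, called as name([rows], argument=value, ...), one row to a line, values as JSON. arm_command: Moves the arm, as the interface text tells. Its arguments: {"type":"object","properties":{"deltas":{"type":"array"},"squeeze":{"type":"number"}},"required":["deltas"]}

```bash
mkdir -p pics
python3 - <<'E'
from workcell import env
import cv2,pickle
d={}
for n in("scene","top"):
    c=env.camera(n);d[n]=c
    cv2.imwrite(f"pics/{n}0.png",c["image"][:,:,::-1])
    print({k:v for k,v in c.items() if k!="image"})
s=env.observe();print(s);print(env.tip_extent)
pickle.dump(d,open("c0.pkl","wb"))
E
```

```text
{'fx': 433.8972293971069, 'fy': 433.8972293971069, 'cx': 324.6517158881306, 'cy': 197.74585207118648, 'eye': array([1412.99666033, -292.15044727,  977.63237367]), 'attitude': array([0.68581945, 0.47711882, 1.14366218])}
{'fx': 456.2124476095494, 'fy': 456.2124476095494, 'cx': 321.3885435673733, 'cy': 197.39341518021502, 'eye': array([ 354.67994348,    6.32843042, 1481.52123804]), 'attitude': array([ 0.13897758, -0.10920078, -1.55323306])}
{'t': 0.1, 'joint_pos': array([-1.40209048e+00,  2.21158141e-01,  1.52753468e+00,  2.52380896e-05,
        1.39466084e+00, -1.26075102e-01]), 'joint_vel': array([ 1.90830406e-03, -1.25474074e-03, -4.33629903e-03,  2.65121319e-04,
       -4.76414543e-04,  4.83954343e-06]), 'tau': array([ 7.31106375e-04, -4.95942020e+01, -3.88518083e+01,  7.01009505e-02,
        5.14997123e-02, -6.49868639e-05]), 'position': array([ 181.50435093, -597.46806911,  217.51979447]), 'ee_rot': array([-3.10578946e+00, -4.61100606e-01,  1.99312754e-05]), 'ft_force': array([-0.13545192,  0.55202328,  0.41672125]), 'ft_torque': array([ 0.03311967, -0.05223904,  0.05871496]), 'gripper_force': 0.0, 'gripper_width': 87.18923934879024}
25.0
```

View pics/scene0.png

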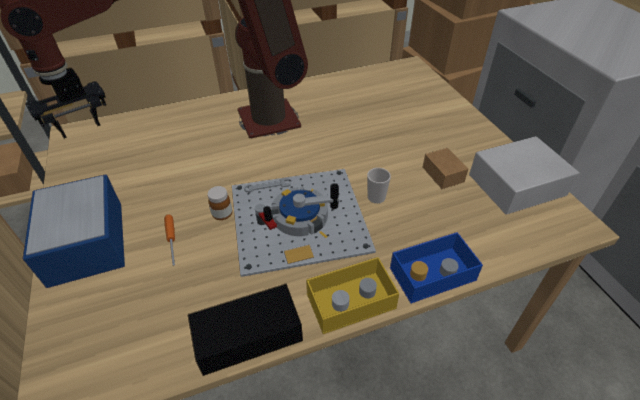

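View pics/top0.png

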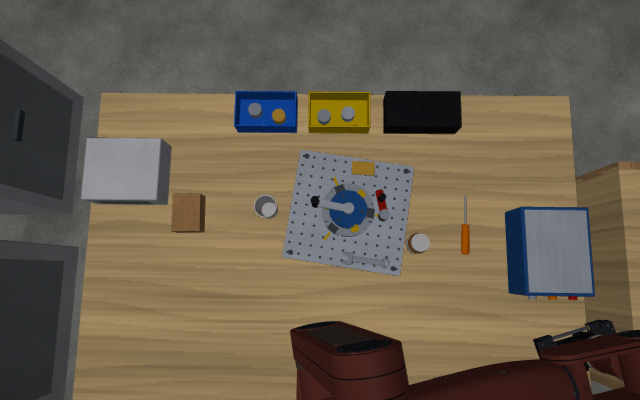

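The top view shows the fixture near (348,213), the handle knob at (315,202), the clamp at (382,205), and yellow stripes at (337,184) and (327,235). I'll zoom in and cast rays.

```bash
cat > h.py <<'E'
import numpy as np,cv2,pickle
from scipy.spatial.transform import Rotation as R
def ray(c,u,v):
    d=np.array([(u-c["cx"])/c["fx"],-(v-c["cy"])/c["fy"],-1.0])
    return R.from_rotvec(c["attitude"]).apply(d)
def plane(c,u,v,z):
    d=ray(c,u,v);e=np.array(c["eye"]);return e+d*(z-e[2])/d[2]
def proj(c,p):
    q=R.from_rotvec(c["attitude"]).inv().apply(np.array(p)-c["eye"])
    return c["cx"]+c["fx"]*q[0]/-q[2], c["cy"]-c["fy"]*q[1]/-q[2]
def blobs(c,lo,hi,box,amin=6):
    hsv=cv2.cvtColor(np.ascontiguousarray(c["image"]),cv2.COLOR_RGB2HSV)
    m=cv2.inRange(hsv,lo,hi);k=np.zeros_like(m);x0,y0,x1,y1=box;k[y0:y1,x0:x1]=m[y0:y1,x0:x1]
    n,_,s,ce=cv2.connectedComponentsWithStats(k)
    return [(s[i,4],s[i,:4].tolist(),ce[i].round(1).tolist()) for i in range(1,n) if s[i,4]>=amin],k
E
python3 - <<'E'
from h import *
d=pickle.load(open("c0.pkl","rb"))
t=d["top"];s=d["scene"]
cv2.imwrite("pics/top0z.png",cv2.resize(t["image"][145:280,275:435,::-1],None,fx=5,fy=5,interpolation=cv2.INTER_CUBIC)[:600])
cv2.imwrite("pics/scene0z.png",cv2.resize(s["image"][165:280,225:385,::-1],None,fx=5,fy=5,interpolation=cv2.INTER_CUBIC))
B=(275,145,435,280)
for n,lo,hi in(("blue",(95,120,40),(125,255,255)),("yellow",(15,130,100),(32,255,255)),("red",(0,150,60),(6,255,255)),("black",(0,0,0),(180,255,45))):
    print(n,blobs(t,lo,hi,B)[0])
print(proj(t,[181.5,-597.5,217.5]),proj(s,[181.5,-597.5,217.5]))
E
```

```text
blue [(np.int32(877), [329, 190, 38, 38], [348.8, 209.0])]
yellow [(np.int32(290), [352, 161, 23, 14], [362.7, 167.6]), (np.int32(18), [333, 177, 5, 9], [335.2, 180.8]), (np.int32(36), [358, 189, 8, 9], [361.3, 192.9]), (np.int32(8), [375, 214, 3, 3], [375.9, 215.1]), (np.int32(43), [351, 225, 8, 8], [354.6, 228.3]), (np.int32(21), [324, 232, 7, 8], [326.7, 235.7])]
red [(np.int32(35), [376, 190, 7, 9], [378.3, 192.7]), (np.int32(56), [378, 200, 8, 11], [381.6, 204.9])]
black [(np.int32(47), [378, 194, 8, 8], [381.4, 197.3]), (np.int32(68), [311, 196, 8, 11], [314.4, 201.0]), (np.int32(11), [378, 215, 6, 6], [379.8, 218.2])]
(np.float64(556.743909033107), np.float64(340.0436705995291)) (np.float64(80.83785820817738), np.float64(130.63455448757512))
```

View pics/top0z.png

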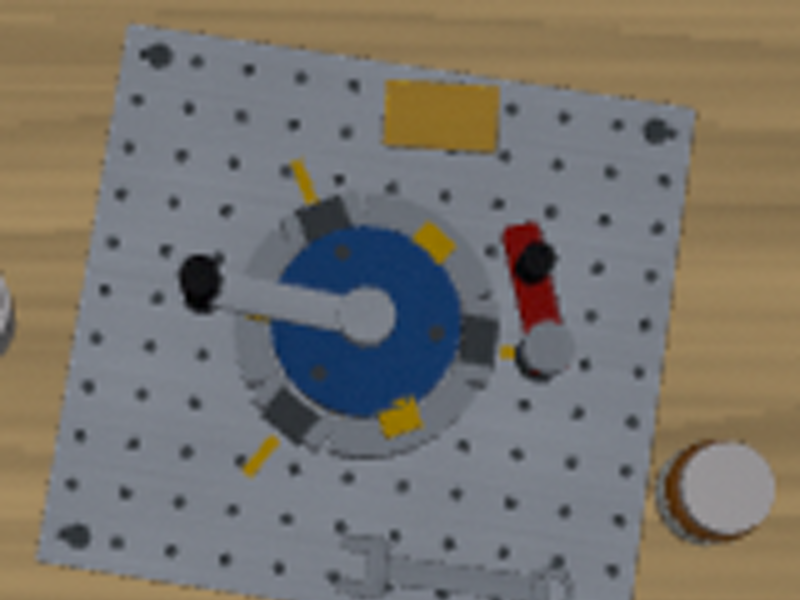

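View pics/scene0z.png

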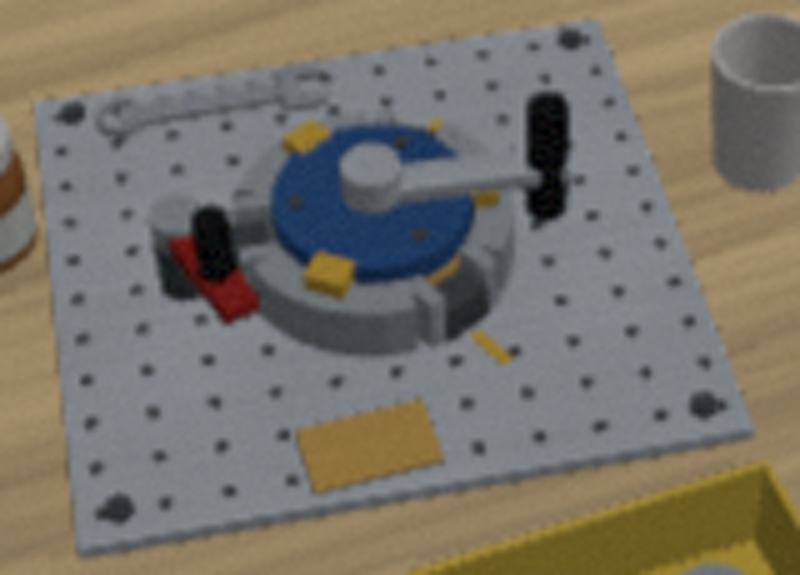

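The knob top is at about top (315,201) and scene (334,185). The disc centre is at top (349,209). The stripes are at (335,181) and (327,236), and the clamp arm points out along the mount's x axis. Next I'll work out the geometry.

Run:
```python
from h import *
d=pickle.load(open("c0.pkl","rb"))
t=d["top"];s=d["scene"]
def T(a): return (275+a[0]/5,145+a[1]/5)
def S(a): return (225+a[0]/5,165+a[1]/5)
def tri(a,b):
    d1=ray(t,*a);d2=ray(s,*b);A=np.array([d1,-d2]).T
    k=np.linalg.lstsq(A,np.array(s["eye"])-t["eye"],rcond=None)[0]
    p=t["eye"]+k[0]*d1;q=s["eye"]+k[1]*d2;return ((p+q)/2).round(1),np.linalg.norm(p-q).round(1)
co=[T(a) for a in((130,25),(697,108),(38,565))]; P=[plane(t,*c,12)[:2] for c in co];print("corners",P, "center",(P[1]+P[2])/2)
co=[S(a) for a in((38,102),(603,20),(753,433),(78,553))]; Q=[plane(s,*c,12)[:2] for c in co];print("scene corners",Q,np.mean(Q,0))
e=P[0]-P[1];print("y-axis yaw",np.degrees(np.arctan2(e[1],e[0]))-90, "x",np.degrees(np.arctan2(*(P[0]-P[2])[::-1])))
print("disc",plane(t,348.6,209,62), "boss", tri(T((370,315)),S((371,158))))
# blue contour ellipse in each view
for c,B in((t,(320,180,380,240)),(s,(270,180,330,230))):
    b,k=blobs(c,(95,120,40),(125,255,255),B); pts=cv2.convexHull(cv2.findNonZero(k)); print(b[0], "minrect->",cv2.fitEllipse(pts), plane(c,*cv2.fitEllipse(pts)[0],62))
print("knob",tri(T((200,280)),S((547,98))), "clampknob",tri(T((538,255)),S((211,212))),"pivot top",tri(T((550,348)),S((175,207))))
print("stripes",plane(t,*T((304,182)),12),plane(t,*T((260,457)),12))
print("nadir",proj(t,[354,6,0]))
```

```text
corners [array([747.62281771, 106.2753814 ]), array([ 695.42054891, -267.95266605]), array([391.22735914, 157.21452533])] center [543.32395403 -55.36907036]
scene corners [array([ 345.54635131, -212.00499312]), array([400.91622349, 162.32848274]), array([755.5361962 , 105.85961268]), array([ 701.19160712, -266.44070328])] [550.79759453 -52.56440025]
y-axis yaw -7.9411292480329365 x -8.134120923223069
disc [545.37644962 -50.78536631  62.        ] boss (array([545.5, -48.9,  88.6]), np.float64(4.1))
(np.int32(877), [329, 190, 38, 38], [348.8, 209.0]) minrect-> ((347.655029296875, 208.64735412597656), (37.547019958496094, 37.71528244018555), 111.08537292480469) [546.45331911 -47.81830632  62.        ]
(np.int32(635), [280, 190, 40, 31], [298.0, 207.1]) minrect-> ((299.16387939453125, 205.34381103515625), (31.122480392456055, 40.06802749633789), 89.88334655761719) [554.79243511 -51.15738482  62.        ]
knob (array([561.7,  54.8, 116.2]), np.float64(3.4)) clampknob (array([ 579.6, -150.6,  114.1]), np.float64(1.6)) pivot top (array([ 528.1, -162.4,   72.4]), np.float64(1.9))
stripes [642.82693526 -10.32119577  12.        ] [462.26401456  16.10724006  12.        ]
nadir (np.float64(329.71968241481966), np.float64(270.51754195446347))
```

Mount yaw is about -8°, ring centre about (547,-49), and the handle about 81° in world (89° in the mount frame). I'll turn it clockwise to the 30° slot, with the fingers loosely caging the knob. First, travel.

arm_command([
  {"tx": 0.0415,"ty": -0.0385,"gripper": 0},
  {"tx": 0.0415,"ty": -0.0385,"gripper": 0},
  {"tx": 0.0415,"ty": -0.0385,"gripper": 0},
  {"tx": 0.0415,"ty": -0.0385,"gripper": 0},
  {"tx": 0.0415,"ty": -0.0385,"gripper": 0},
  {"tx": 0.0415,"ty": -0.0385,"gripper": 0},
  {"tx": 0.0415,"ty": -0.0385,"gripper": 0},
  {"tx": 0.0415,"ty": -0.0385,"gripper": 0},
  {"tx": 0.0415,"ty": -0.0385,"gripper": 0},
  {"tx": 0.0415,"ty": -0.0385,"gripper": 0},
])

```text
invalid input at $.deltas[0]: expected keys tx, ty, tz, roll, gripper
```

```bash
cat >> h.py <<'E'
def go(env,x,y,z=None,yaw=None):
    "tool shifts (mm) and roll (deg) to reach world target; yaw of tool x in world deg"
    o=env.observe();r=R.from_rotvec(o["ee_rot"]);p=o["position"]
    d=r.inv().apply(np.array([x,y,p[2] if z is None else z])-p)
    ax=r.apply([1,0,0]);w=np.degrees(np.arctan2(ax[1],ax[0]))
    print("pos",p.round(1),"yaw",w.round(1),"F",o["ft_force"].round(1),"w",round(o["gripper_width"],1),"t",round(o["t"],2))
    print("tool shift mm",d.round(1),"roll",None if yaw is None else round(((w-yaw+180)%360)-180,1))
E
python3 - <<'E'
from h import *
from workcell import env
d=pickle.load(open("c0.pkl","rb"))
t=d["top"]
a=plane(t,361.5,193,62);b=plane(t,354.6,228.3,62);e=a-b;print("h",np.degrees(np.arctan2(e[1],e[0]))+90,a,b)
go(env,562.5,54.5,200,81)
E
```

```text
h 79.21785085405138 [596.75969941 -91.09339925  62.        ] [485.00801374 -69.81170685  62.        ]
pos [ 181.5 -597.5  217.5] yaw 16.9 F [-0.1  0.6  0.4] w 87.2 t 0.1
tool shift mm [ 554.  -513.1   18.6] roll -64.1
```

arm_command([
  {"tx": 0.0415,"ty": -0.0385,"tz": 0,"roll": 0,"gripper": 0},
  {"tx": 0.0415,"ty": -0.0385,"tz": 0,"roll": 0,"gripper": 0},
  {"tx": 0.0415,"ty": -0.0385,"tz": 0,"roll": 0,"gripper": 0},
  {"tx": 0.0415,"ty": -0.0385,"tz": 0,"roll": 0,"gripper": 0},
  {"tx": 0.0415,"ty": -0.0385,"tz": 0,"roll": 0,"gripper": 0},
  {"tx": 0.0415,"ty": -0.0385,"tz": 0,"roll": 0,"gripper": 0},
  {"tx": 0.0415,"ty": -0.0385,"tz": 0,"roll": 0,"gripper": 0},
  {"tx": 0.0415,"ty": -0.0385,"tz": 0,"roll": 0,"gripper": 0},
  {"tx": 0.0415,"ty": -0.0385,"tz": 0,"roll": 0,"gripper": 0},
  {"tx": 0.0415,"ty": -0.0385,"tz": 0,"roll": 0,"gripper": 0},
])

```text
t: 1.35
position: [467.3, -107.2, 218.4]
ee_rot: [3.107, 0.461, -0.0]
ft_force: [0.7, -0.4, 0.5]
gripper_width: 86.9
gripper_force: 0.0
```

arm_command([
  {"tx": 0.0415,"ty": -0.0385,"tz": 0,"roll": 0,"gripper": 0},
  {"tx": 0.0415,"ty": -0.0385,"tz": 0,"roll": 0,"gripper": 0},
  {"tx": 0.0415,"ty": -0.0385,"tz": 0,"roll": 0,"gripper": 0},
  {"tx": 0.0145,"ty": -0.0126,"tz": 0,"roll": 0,"gripper": 0},
  {"tx": 0,"ty": 0,"tz": 0,"roll": -10.7,"gripper": 0},
  {"tx": 0,"ty": 0,"tz": 0,"roll": -10.7,"gripper": 0},
  {"tx": 0,"ty": 0,"tz": 0,"roll": -10.7,"gripper": 0},
  {"tx": 0,"ty": 0,"tz": 0,"roll": -10.7,"gripper": 0},
  {"tx": 0,"ty": 0,"tz": 0,"roll": -10.7,"gripper": 0},
  {"tx": 0,"ty": 0,"tz": 0,"roll": -10.7,"gripper": 0},
])

```text
t: 2.6
position: [562.1, 53.0, 218.1]
ee_rot: [-2.381, -2.048, 0.002]
ft_force: [0.2, -0.8, -0.5]
gripper_width: 87.0
gripper_force: 0.0
```

Run:
```python
from h import *
from workcell import env
go(env,562.5,54.5,200,81)
d={n:env.camera(n) for n in("scene","top")};pickle.dump(d,open("c1.pkl","wb"))
a=d["scene"]["image"][100:250,225:385,::-1];b=d["top"]["image"][130:280,240:400,::-1]
cv2.imwrite("pics/b1.png",cv2.resize(np.hstack([a,b]),None,fx=2.5,fy=2.5,interpolation=cv2.INTER_CUBIC))
```

```text
pos [562.1  53.  218.1] yaw 81.4 F [ 0.2 -0.8 -0.5] w 87.0 t 2.6
tool shift mm [ 1.6  0.2 18.1] roll 0.4
```

View pics/b1.png

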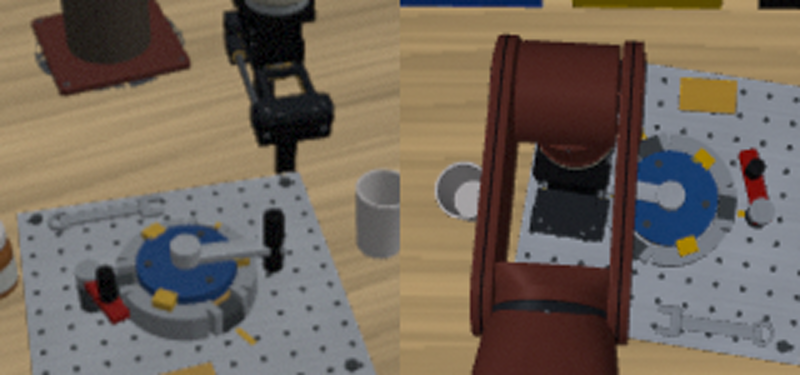

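Seen from the scene camera, the open fingers are above the knob (fingertips at about crop (285,172), knob top at (274,212)). The top view of the knob is hidden by the arm. Descending astride the knob, then closing to a loose cage.

arm_command([
  {"tx": 0.0015,"ty": 0,"tz": 0.02,"roll": 0,"gripper": 0},
  {"tx": 0,"ty": 0,"tz": 0.02,"roll": 0,"gripper": 0},
  {"tx": 0,"ty": 0,"tz": 0.02,"roll": 0,"gripper": 0},
  {"tx": 0,"ty": 0,"tz": 0.02,"roll": 0,"gripper": 0},
  {"tx": 0,"ty": 0,"tz": 0.02,"roll": 0,"gripper": 0},
  {"tx": 0,"ty": 0,"tz": 0.02,"roll": 0,"gripper": 0},
  {"tx": 0,"ty": 0,"tz": 0.002,"roll": 0,"gripper": 0.3},
  {"tx": 0,"ty": 0,"tz": 0,"roll": 0,"gripper": 0.5},
  {"tx": 0,"ty": 0,"tz": 0,"roll": 0,"gripper": 0.5},
  {"tx": 0,"ty": 0,"tz": 0,"roll": 0,"gripper": 0.5},
], squeeze=3)

```text
t: 3.95
position: [563.5, 55.4, 97.5]
ee_rot: [2.386, 2.042, 0.002]
ft_force: [-0.6, -0.2, -0.8]
gripper_width: 54.8
gripper_force: 0.0
```

Run:
```python
from h import *
from workcell import env
go(env,562.5,54.5,95,81)
d={n:env.camera(n) for n in("scene",)};pickle.dump(d,open("c2.pkl","wb"))
a=d["scene"]["image"][130:250,225:385,::-1]
cv2.imwrite("pics/b2.png",cv2.resize(a,None,fx=4,fy=4,interpolation=cv2.INTER_CUBIC))
```

```text
pos [563.5  55.4  97.5] yaw 81.1 F [-0.6 -0.2 -0.8] w 54.8 t 3.95
tool shift mm [-1.  -0.9  2.5] roll 0.1
```

View pics/b2.png

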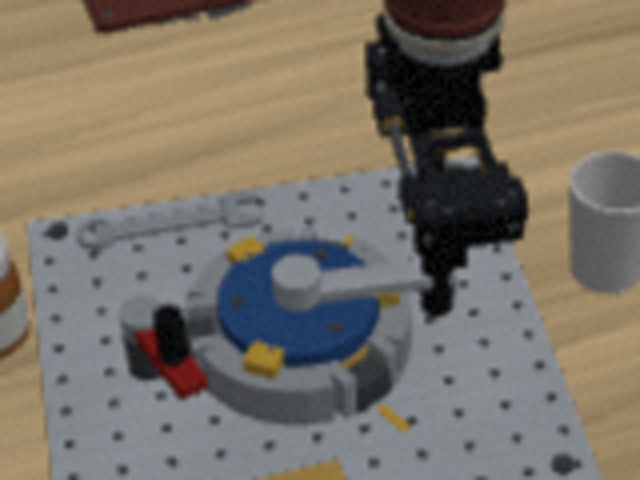

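The fingers straddle the knob (crop (435,285)) and the carrier hasn't moved. Closing to a loose cage, then starting the clockwise arc.

arm_command([
  {"tx": 0,"ty": -0.001,"tz": 0,"roll": 0,"gripper": 0.65},
  {"tx": 0,"ty": 0,"tz": 0,"roll": 0,"gripper": 0.65},
  {"tx": 0,"ty": 0,"tz": 0,"roll": 0,"gripper": 0.65},
  {"tx": 0,"ty": 0,"tz": 0,"roll": 0,"gripper": 0.65},
  {"tx": 0,"ty": 0,"tz": 0,"roll": 0,"gripper": 0.65},
  {"tx": 0,"ty": 0.0037,"tz": 0,"roll": 2,"gripper": 0.65},
  {"tx": 0,"ty": 0.0037,"tz": 0,"roll": 2,"gripper": 0.65},
  {"tx": -0.0002,"ty": 0.0037,"tz": 0,"roll": 2,"gripper": 0.65},
  {"tx": 0,"ty": 0.0037,"tz": 0,"roll": 2,"gripper": 0.65},
  {"tx": -0.0002,"ty": 0.0037,"tz": 0,"roll": 2,"gripper": 0.65},
], squeeze=3)

```text
t: 5.25
position: [579.8, 51.3, 96.4]
ee_rot: [-2.558, -1.823, 0.0]
ft_force: [-2.1, 1.3, 0.6]
gripper_width: 30.4
gripper_force: 1.2
```

```bash
cat >> h.py <<'E'
def arc(env,C,r,h,z=None):
    h0=np.radians(h);go(env,C[0]+r*np.cos(h0),C[1]+r*np.sin(h0),z,h)
    p=env.observe()["position"];q=p[:2]-C;print("r",np.hypot(*q).round(1),"ang",np.degrees(np.arctan2(q[1],q[0])).round(1))
E
python3 - <<'E'
from h import *
from workcell import env
arc(env,np.array([547,-49.5]),105,71)
print(env.observe()["gripper_force"])
E
```

```text
pos [579.8  51.3  96.4] yaw 71.0 F [-2.1  1.3  0.6] w 30.4 t 5.25
tool shift mm [-0.9  1.8 -0. ] roll -0.0
r 105.9 ang 72.0
1.2270170822739601
```

arm_command([
  {"tx": -0.0005,"ty": 0.0055,"tz": 0,"roll": 3,"gripper": 0.65},
  {"tx": -0.0002,"ty": 0.0055,"tz": 0,"roll": 3,"gripper": 0.65},
  {"tx": -0.0001,"ty": 0.0055,"tz": 0,"roll": 3,"gripper": 0.65},
  {"tx": -0.0002,"ty": 0.0055,"tz": 0,"roll": 3,"gripper": 0.65},
  {"tx": -0.0001,"ty": 0.0055,"tz": 0,"roll": 3,"gripper": 0.65},
  {"tx": -0.0002,"ty": 0.0055,"tz": 0,"roll": 3,"gripper": 0.65},
  {"tx": -0.0001,"ty": 0.0055,"tz": 0,"roll": 3,"gripper": 0.65},
  {"tx": -0.0002,"ty": 0.0055,"tz": 0,"roll": 3,"gripper": 0.65},
  {"tx": -0.0001,"ty": 0.0055,"tz": 0,"roll": 3,"gripper": 0.65},
  {"tx": -0.0001,"ty": 0.0055,"tz": 0,"roll": 3,"gripper": 0.65},
])

```text
t: 6.5
position: [625.3, 20.7, 96.4]
ee_rot: [-2.943, -1.098, -0.001]
ft_force: [-0.8, 2.0, -0.3]
gripper_width: 30.6
gripper_force: 1.1
```

Run:
```python
from h import *
from workcell import env
arc(env,np.array([547,-49.5]),105,41)
d={n:env.camera(n) for n in("scene","top")};pickle.dump(d,open("c3.pkl","wb"))
a=d["scene"]["image"][100:250,225:385,::-1];b=d["top"]["image"][130:280,260:420,::-1]
cv2.imwrite("pics/b3.png",cv2.resize(np.hstack([a,b]),None,fx=2.5,fy=2.5,interpolation=cv2.INTER_CUBIC))
```

```text
pos [625.3  20.7  96.4] yaw 40.9 F [-0.8  2.  -0.3] w 30.6 t 6.5
tool shift mm [-0.1  1.6 -0. ] roll -0.1
r 105.2 ang 41.9
```

View pics/b3.png

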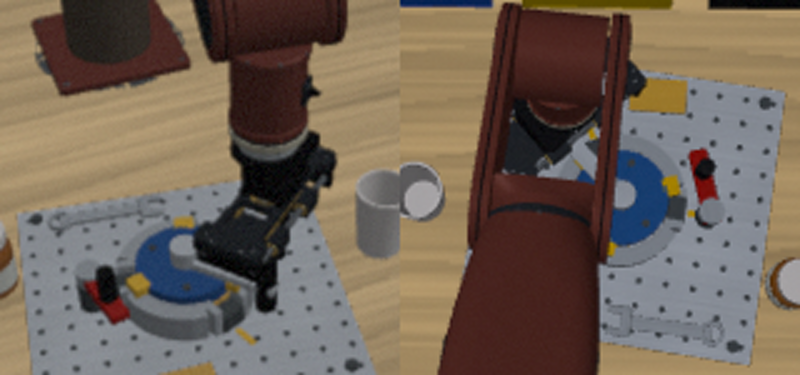

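Carrier is turning with the cage, with about 20° to go. Continuing more slowly.

arm_command([
  {"tx": 0,"ty": 0.0037,"tz": 0,"roll": 2,"gripper": 0.65},
  {"tx": -0.0001,"ty": 0.0037,"tz": 0,"roll": 2,"gripper": 0.65},
  {"tx": -0.0001,"ty": 0.0037,"tz": 0,"roll": 2,"gripper": 0.65},
  {"tx": -0.0001,"ty": 0.0037,"tz": 0,"roll": 2,"gripper": 0.65},
  {"tx": 0,"ty": 0.0037,"tz": 0,"roll": 2,"gripper": 0.65},
  {"tx": 0,"ty": 0.0037,"tz": 0,"roll": 2,"gripper": 0.65},
  {"tx": -0.0001,"ty": 0.0037,"tz": 0,"roll": 2,"gripper": 0.65},
  {"tx": 0,"ty": 0.0018,"tz": 0,"roll": 1,"gripper": 0.65},
  {"tx": 0,"ty": 0.0018,"tz": 0,"roll": 1,"gripper": 0.65},
  {"tx": 0,"ty": 0.0018,"tz": 0,"roll": 1,"gripper": 0.65},
])

```text
t: 7.85
position: [641.8, -5.9, 96.6]
ee_rot: [-3.073, -0.654, -0.0]
ft_force: [1.0, 2.8, -0.2]
gripper_width: 30.7
gripper_force: 1.0
```

Run:
```python
from h import *
from workcell import env
arc(env,np.array([547,-49.5]),105,21)
d={n:env.camera(n) for n in("scene",)};pickle.dump(d,open("c4.pkl","wb"))
for f in("c3.pkl","c4.pkl"):
    s=pickle.load(open(f,"rb"))["scene"];print(blobs(s,(95,120,40),(125,255,255),(270,180,330,230))[0],blobs(s,(15,130,100),(32,255,255),(265,175,340,245))[0])
```

```text
pos [641.8  -5.9  96.6] yaw 24.0 F [ 1.   2.8 -0.2] w 30.7 t 7.85
tool shift mm [ 0.6  6.8 -0. ] roll 3.0
r 104.3 ang 24.7
[(np.int32(519), [279, 191, 36, 30], [294.3, 208.6])] [(np.int32(24), [295, 187, 7, 4], [298.4, 188.4]), (np.int32(55), [276, 210, 9, 9], [279.9, 213.5]), (np.int32(13), [320, 232, 7, 5], [323.1, 234.2])]
[(np.int32(382), [280, 193, 31, 28], [291.4, 210.1])] [(np.int32(50), [274, 206, 8, 8], [277.5, 209.4]), (np.int32(14), [320, 232, 7, 5], [323.1, 234.1])]
```

arm_command([
  {"tx": 0,"ty": 0.0011,"tz": 0,"roll": 0.6,"gripper": 0.65},
  {"tx": 0,"ty": 0.0011,"tz": 0,"roll": 0.6,"gripper": 0.65},
  {"tx": 0,"ty": 0.0011,"tz": 0,"roll": 0.6,"gripper": 0.65},
  {"tx": 0,"ty": 0.0011,"tz": 0,"roll": 0.6,"gripper": 0.65},
  {"tx": 0,"ty": 0.0011,"tz": 0,"roll": 0.6,"gripper": 0.65},
  {"tx": 0,"ty": 0,"tz": 0,"roll": 0,"gripper": 0.65},
  {"tx": 0,"ty": 0,"tz": 0,"roll": 0,"gripper": 0.65},
  {"tx": 0,"ty": -0.001,"tz": 0,"roll": 0,"gripper": 0.65},
  {"tx": 0,"ty": -0.001,"tz": 0,"roll": 0,"gripper": 0.65},
  {"tx": 0,"ty": 0,"tz": 0,"roll": 0,"gripper": 0.65},
])

```text
t: 9.15
position: [643.1, -9.0, 96.5]
ee_rot: [3.088, 0.575, -0.0]
ft_force: [-0.6, -0.6, 0.1]
gripper_width: 30.7
gripper_force: 0.0
```

Run:
```python
from h import *
from workcell import env
arc(env,np.array([547,-49.5]),105,21)
d={n:env.camera(n) for n in("scene","top")};pickle.dump(d,open("c5.pkl","wb"))
s=d["scene"];print(blobs(s,(95,120,40),(125,255,255),(270,180,330,230))[0],blobs(s,(15,130,100),(32,255,255),(265,175,340,245))[0])
a=d["scene"]["image"][140:260,225:385,::-1];b=d["top"]["image"][150:270,260:420,::-1]
cv2.imwrite("pics/b5.png",cv2.resize(np.hstack([a,b]),None,fx=2.5,fy=2.5,interpolation=cv2.INTER_CUBIC))
```

```text
pos [643.1  -9.   96.5] yaw 21.1 F [-0.6 -0.6  0.1] w 30.7 t 9.15
tool shift mm [ 0.8  3.4 -0. ] roll 0.1
r 104.3 ang 22.9
[(np.int32(333), [280, 196, 29, 25], [290.9, 210.9])] [(np.int32(39), [274, 207, 7, 7], [276.9, 209.8]), (np.int32(6), [323, 235, 4, 2], [324.5, 235.5])]
```

View pics/b5.png

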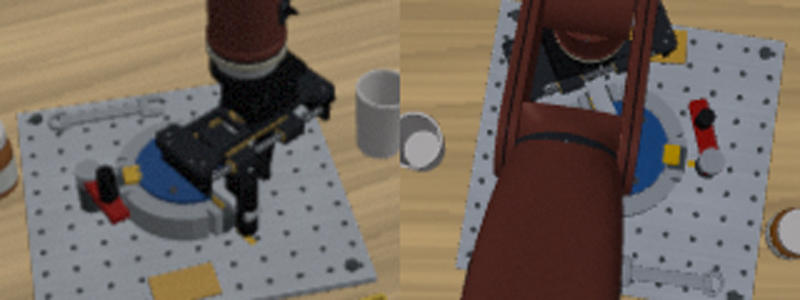

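The disc's top edge fell (row 193→196) and the lug is now in the slot by the clamp at (672,155), so the carrier has dropped. Releasing, rising, and moving over the boss.

arm_command([
  {"tx": 0,"ty": 0,"tz": 0,"roll": 0,"gripper": 0.4},
  {"tx": 0,"ty": 0,"tz": 0,"roll": 0,"gripper": 0.4},
  {"tx": 0,"ty": 0,"tz": -0.01,"roll": 0,"gripper": 0.4},
  {"tx": 0,"ty": 0,"tz": -0.02,"roll": 0,"gripper": 0.4},
  {"tx": 0,"ty": 0,"tz": -0.03,"roll": 0,"gripper": 0.4},
  {"tx": -0.026,"ty": 0,"tz": 0,"roll": 0,"gripper": 1},
  {"tx": -0.026,"ty": 0,"tz": 0,"roll": 0,"gripper": 1},
  {"tx": -0.026,"ty": 0,"tz": 0,"roll": 0,"gripper": 1},
  {"tx": -0.026,"ty": 0.002,"tz": 0,"roll": 0,"gripper": 1},
  {"tx": 0,"ty": 0,"tz": 0,"roll": 0,"gripper": 1},
])

```text
t: 10.5
position: [546.6, -49.0, 158.3]
ee_rot: [3.088, 0.573, 0.003]
ft_force: [0.5, 0.3, 0.3]
gripper_width: 10.0
gripper_force: 0.0
```

Run:
```python
from h import *
from workcell import env
go(env,546.5,-49,110,22)
d={n:env.camera(n) for n in("scene","top")};pickle.dump(d,open("c6.pkl","wb"))
a=d["scene"]["image"][130:250,225:385,::-1]
cv2.imwrite("pics/b6.png",cv2.resize(a,None,fx=4,fy=4,interpolation=cv2.INTER_CUBIC))
```

```text
pos [546.6 -49.  158.3] yaw 21.0 F [0.5 0.3 0.3] w 10.0 t 10.5
tool shift mm [-0.1 -0.1 48.3] roll -1.0
```

View pics/b6.png

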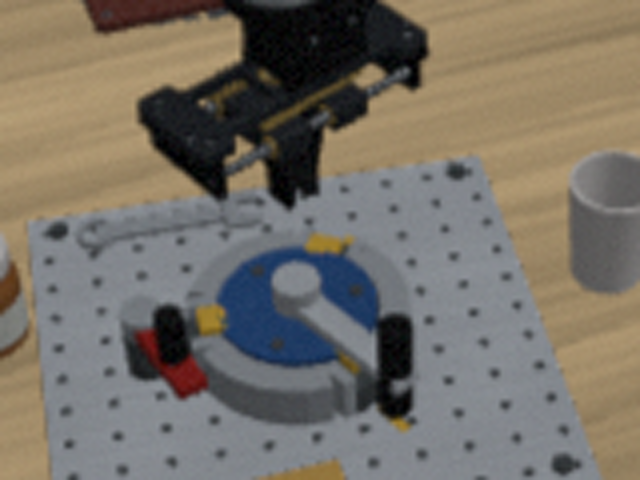

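The lugs sit in the slots, the handle is along the 30° stripe, and the closed fingers are above the boss (crop (297,280)). Descending to press.

arm_command([
  {"tx": 0,"ty": 0,"tz": 0.015,"roll": 0,"gripper": 1},
  {"tx": 0,"ty": 0,"tz": 0.015,"roll": 0,"gripper": 1},
  {"tx": 0,"ty": 0,"tz": 0.012,"roll": 0,"gripper": 1},
  {"tx": 0,"ty": 0,"tz": 0.005,"roll": 0,"gripper": 1},
  {"tx": 0,"ty": 0,"tz": 0.002,"roll": 0,"gripper": 1},
  {"tx": 0,"ty": 0,"tz": 0.0015,"roll": 0,"gripper": 1},
  {"tx": 0,"ty": 0,"tz": 0.0015,"roll": 0,"gripper": 1},
  {"tx": 0,"ty": 0,"tz": 0.0015,"roll": 0,"gripper": 1},
  {"tx": 0,"ty": 0,"tz": 0.0015,"roll": 0,"gripper": 1},
  {"tx": 0,"ty": 0,"tz": 0,"roll": 0,"gripper": 1},
])

```text
t: 11.85
position: [546.7, -48.4, 101.4]
ee_rot: [-3.088, -0.575, 0.0]
ft_force: [0.3, -0.4, -0.4]
gripper_width: 0.3
gripper_force: 0.0
```

arm_command([
  {"tx": 0,"ty": 0,"tz": 0.0005,"roll": 0,"gripper": 1},
  {"tx": 0,"ty": 0,"tz": 0.0005,"roll": 0,"gripper": 1},
  {"tx": 0,"ty": 0,"tz": 0.0005,"roll": 0,"gripper": 1},
  {"tx": 0,"ty": 0,"tz": 0.0005,"roll": 0,"gripper": 1},
  {"tx": 0,"ty": 0,"tz": 0,"roll": 0,"gripper": 1},
  {"tx": 0,"ty": 0,"tz": 0,"roll": 0,"gripper": 1},
  {"tx": 0,"ty": 0,"tz": 0,"roll": 0,"gripper": 1},
  {"tx": 0,"ty": 0,"tz": 0,"roll": 0,"gripper": 1},
  {"tx": 0,"ty": 0,"tz": 0,"roll": 0,"gripper": 1},
  {"tx": 0,"ty": 0,"tz": 0,"roll": 0,"gripper": 1},
])

```text
t: 13.1
position: [546.8, -48.4, 99.6]
ee_rot: [3.088, 0.575, 0.0]
ft_force: [-0.6, 0.3, 0.6]
gripper_width: 0.3
gripper_force: 0.0
```

Run:
```python
from h import *
from workcell import env
go(env,546.5,-49,100,22)
c=env.camera("scene")
cv2.imwrite("pics/b7.png",cv2.resize(c["image"][130:250,225:385,::-1],None,fx=4,fy=4,interpolation=cv2.INTER_CUBIC))
```

```text
pos [546.8 -48.4  99.6] yaw 21.1 F [-0.6  0.3  0.6] w 0.3 t 13.1
tool shift mm [-0.5  0.4 -0.4] roll -0.9
```

View pics/b7.png

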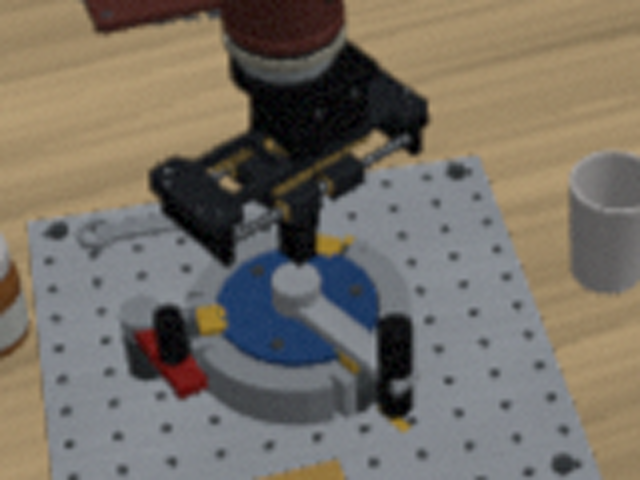

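Zero force, and the fingertips (crop (297,258)) appear just behind the boss top (296,275). I'll check the offset.

Run:
```python
from h import *
from workcell import env
c=env.camera("scene");d=pickle.load(open("c6.pkl","rb"))["top"]
for z in(74.6,):
    u,v=proj(c,[546.8,-48.4,z]);print("tip",u,v,"crop",(u-225)*4,(v-130)*4)
u,v=225+296/4,130+273/4
for z in(75,81):print("boss from scene",plane(c,u,v,z))
u,v=225+297/4,130+262/4;print("tip seen",plane(c,u,v,74.6))
dd=pickle.load(open("c0.pkl","rb"));t=dd["top"]
for z in (87,):print("boss from top c0",plane(t,275+370/5,145+315/5,z),"scene c0",plane(dd["scene"],225+371/5,165+158/5,z))
b,_=blobs(t,(0,0,130),(180,40,255),(340,200,358,217));print(b)
g=cv2.cvtColor(c["image"],cv2.COLOR_RGB2GRAY)[190:206,292:308];print(g)
```

```text
tip 299.01705691519226 200.28374093579072 crop 296.068227660769 281.13496374316287
boss from scene [539.14159714 -45.91230771  75.        ]
boss from scene [544.9503079 -47.5491079  81.       ]
tip seen [528.04086229 -41.49528986  74.6       ]
boss from top c0 [545.1416726  -50.99216759  87.        ] scene c0 [544.48704796 -46.50673187  87.        ]
[(np.int32(103), [340, 203, 14, 10], [346.9, 207.3])]
[[120 120  78  29   9   6   2  14  17   9  18  24  94 124 127 124]
 [120 118  75  31   3   9   5   4  18  15  15  26  93 124 126 126]
 [ 98  89  54  18   0   3   1   5  14  12  17  24  91 120 125 125]
 [ 68  66  57  31  13   2  13  13  14  24  13  19  62  91 101 108]
 [ 54  56  57  52  42  24  12   7  16  19  27  31  48  58  72  75]
 [ 54  56  56  62  71  75  56  19  31  54  59  53  48  54  54  55]
 [ 47  57  72 103 124 126 122  75  90 117 110  86  63  55  56  57]
 [ 56  75 118 132 136 137 136 121 128 134 132 122  78  58  52  57]
 [ 59 103 130 135 137 135 135 135 134 137 139 139 104  63  55  52]
 [ 68 122 136 137 133 135 135 132 133 135 134 140 126  75  57  55]
 [ 62 127 137 134 134 134 135 133 134 131 134 133 125  77  57  54]
 [ 64 107 131 135 135 137 134 135 135 137 133 131 114  70  51  55]
 [ 58  87 115 130 136 136 133 134 136 131 132 118 105  72  55  50]
 [ 60  73  89 105 113 124 128 126 123 111 109 105 110  87  63  55]
 [ 54  77  79  81  90  91  97  97 101  97 100 103 118 119  88  57]
 [ 57  75  78  78  80  80  81  87  93  97 102 114 128 135 123  96]]
```

Run:
```python
from h import *
c=pickle.load(open("c6.pkl","rb"))["scene"]
for z in(133.3,145,155):print(z,proj(c,[546.6,-49,z]))
print("open",proj(c,[562.1,53,193]), "seen 339,169")
for z in(75,81,87,95): print(z,proj(c,[546.8,-48.4,z]))
```

```text
133.3 (np.float64(297.8899087143559), np.float64(185.7155452831995))
145 (np.float64(297.7008842441258), np.float64(182.69261040502937))
155 (np.float64(297.53729034911845), np.float64(180.07636875932477))
open (np.float64(333.612730559734), np.float64(164.7004600695073)) seen 339,169
75 (np.float64(299.01109552372344), np.float64(200.18763764450648))
81 (np.float64(298.92135621569213), np.float64(198.74095478456329))
87 (np.float64(298.83101570682703), np.float64(197.28457999629236))
95 (np.float64(298.7096160046943), np.float64(195.3275015194185))
```

Tips when closed stand higher than expected (also in c6: seen at row 181, predicted 186), so there's simply no contact yet. Descending gently.

arm_command([
  {"tx": 0,"ty": 0,"tz": 0.001,"roll": 0,"gripper": 1},
  {"tx": 0,"ty": 0,"tz": 0.001,"roll": 0,"gripper": 1},
  {"tx": 0,"ty": 0,"tz": 0.001,"roll": 0,"gripper": 1},
  {"tx": 0,"ty": 0,"tz": 0.001,"roll": 0,"gripper": 1},
  {"tx": 0,"ty": 0,"tz": 0.001,"roll": 0,"gripper": 1},
  {"tx": 0,"ty": 0,"tz": 0.001,"roll": 0,"gripper": 1},
  {"tx": 0,"ty": 0,"tz": 0,"roll": 0,"gripper": 1},
  {"tx": 0,"ty": 0,"tz": 0,"roll": 0,"gripper": 1},
  {"tx": 0,"ty": 0,"tz": 0,"roll": 0,"gripper": 1},
  {"tx": 0,"ty": 0,"tz": 0,"roll": 0,"gripper": 1},
])

```text
t: 14.45
position: [546.9, -48.4, 93.6]
ee_rot: [3.089, 0.575, 0.0]
ft_force: [0.5, 0.4, 0.4]
gripper_width: 0.3
gripper_force: 0.0
```

arm_command([
  {"tx": 0,"ty": 0,"tz": 0.001,"roll": 0,"gripper": 1},
  {"tx": 0,"ty": 0,"tz": 0.001,"roll": 0,"gripper": 1},
  {"tx": 0,"ty": 0,"tz": 0.001,"roll": 0,"gripper": 1},
  {"tx": 0,"ty": 0,"tz": 0.001,"roll": 0,"gripper": 1},
  {"tx": 0,"ty": 0,"tz": 0.001,"roll": 0,"gripper": 1},
  {"tx": 0,"ty": 0,"tz": 0,"roll": 0,"gripper": 1},
  {"tx": 0,"ty": 0,"tz": 0,"roll": 0,"gripper": 1},
  {"tx": 0,"ty": 0,"tz": 0,"roll": 0,"gripper": 1},
  {"tx": 0,"ty": 0,"tz": 0,"roll": 0,"gripper": 1},
  {"tx": 0,"ty": 0,"tz": 0,"roll": 0,"gripper": 1},
])

```text
t: 15.7
position: [546.8, -48.4, 88.6]
ee_rot: [3.088, 0.575, 0.0]
ft_force: [0.1, 0.4, -0.7]
gripper_width: 0.3
gripper_force: 0.0
```

Run:
```python
from h import *
from workcell import env
go(env,546.5,-49,100,22)
c=env.camera("scene")
cv2.imwrite("pics/b8.png",cv2.resize(c["image"][150:240,245:365,::-1],None,fx=6,fy=6,interpolation=cv2.INTER_CUBIC))
```

```text
pos [546.8 -48.4  88.6] yaw 21.1 F [ 0.1  0.4 -0.7] w 0.3 t 15.7
tool shift mm [ -0.5   0.4 -11.4] roll -0.9
```

View pics/b8.png

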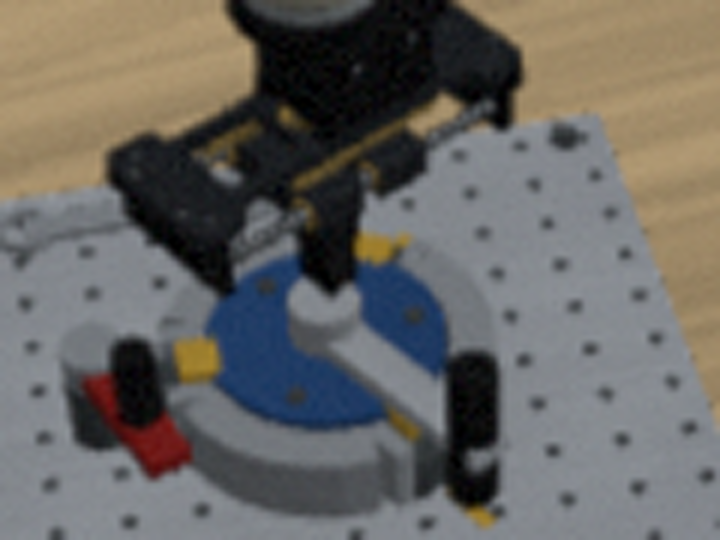

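Fingertips are now overlapping the boss top's back half (crop (330,295), boss about (323,300)), still without contact. I've now viewed 11 pictures, one over the limit of 10, so the rest is by numbers only. Continuing down by force.

arm_command([
  {"tx": 0,"ty": 0,"tz": 0.001,"roll": 0,"gripper": 1},
  {"tx": 0,"ty": 0,"tz": 0.001,"roll": 0,"gripper": 1},
  {"tx": 0,"ty": 0,"tz": 0.001,"roll": 0,"gripper": 1},
  {"tx": 0,"ty": 0,"tz": 0.001,"roll": 0,"gripper": 1},
  {"tx": 0,"ty": 0,"tz": 0,"roll": 0,"gripper": 1},
  {"tx": 0,"ty": 0,"tz": 0,"roll": 0,"gripper": 1},
  {"tx": 0,"ty": 0,"tz": 0,"roll": 0,"gripper": 1},
  {"tx": 0,"ty": 0,"tz": 0,"roll": 0,"gripper": 1},
  {"tx": 0,"ty": 0,"tz": 0,"roll": 0,"gripper": 1},
  {"tx": 0,"ty": 0,"tz": 0,"roll": 0,"gripper": 1},
])

```text
t: 17.0
position: [546.8, -48.4, 84.6]
ee_rot: [-3.089, -0.575, 0.0]
ft_force: [0.1, -0.5, 1.4]
gripper_width: 0.1
gripper_force: 0.0
```

arm_command([
  {"tx": 0,"ty": 0,"tz": 0.001,"roll": 0,"gripper": 1},
  {"tx": 0,"ty": 0,"tz": 0.001,"roll": 0,"gripper": 1},
  {"tx": 0,"ty": 0,"tz": 0.001,"roll": 0,"gripper": 1},
  {"tx": 0,"ty": 0,"tz": 0,"roll": 0,"gripper": 1},
  {"tx": 0,"ty": 0,"tz": 0,"roll": 0,"gripper": 1},
  {"tx": 0,"ty": 0,"tz": 0,"roll": 0,"gripper": 1},
  {"tx": 0,"ty": 0,"tz": 0,"roll": 0,"gripper": 1},
  {"tx": 0,"ty": 0,"tz": 0,"roll": 0,"gripper": 1},
  {"tx": 0,"ty": 0,"tz": 0,"roll": 0,"gripper": 1},
  {"tx": 0,"ty": 0,"tz": 0,"roll": 0,"gripper": 1},
])

```text
t: 18.25
position: [546.8, -48.4, 81.5]
ee_rot: [3.089, 0.575, -0.0]
ft_force: [0.3, 0.6, 0.1]
gripper_width: 0.3
gripper_force: 0.0
```

Run:
```python
from h import *
from workcell import env
c=env.camera("scene");o=pickle.load(open("c6.pkl","rb"))["scene"]
pickle.dump(c,open("c9.pkl","wb"))
for k in(o,c):
    print(cv2.cvtColor(k["image"],cv2.COLOR_RGB2GRAY)[190:212,288:312])
    print(blobs(k,(95,120,40),(125,255,255),(270,180,330,230))[0],blobs(k,(15,130,100),(32,255,255),(265,175,340,245))[0],blobs(k,(0,0,0),(180,255,30),(312,200,335,240))[0])
```

```text
[[118 117 120 122 118 120 120 120 120 118 117 119 118 118 128 126 126 126
  127 125 126 125 118 113]
 [117 117 120 118 122 116 117 105 103 101  97  96  96 116 126 127 127 127
  123 124 126 119  95  81]
 [119 116 117 107  99  89  81  77  71  67  67  66  69  90 108 111 113 120
  109 110 123 110  80  72]
 [114 101  86  75  69  62  57  57  55  56  53  54  53  57  74  77  80  82
   70  79  84  82  64  86]
 [ 84  72  59  56  59  56  53  54  54  52  58  58  53  55  54  54  53  57
   50  55  60  57  56  77]
 [ 58  59  54  58  57  52  55  63  73  86 105  93  89  77  63  55  53  58
   53  57  50  53  54  57]
 [ 58  55  55  55  52  55  74 100 123 127 129 129 127 122 108  83  58  56
   53  54  58  54  54  55]
 [ 56  57  54  56  55  71 116 133 132 139 136 135 136 134 133 125  78  54
   55  56  56  56  56  52]
 [ 51  53  51  55  60 102 133 139 134 134 135 132 136 135 138 133 100  66
   54  58  55  51  57  53]
 [ 53  54  55  54  62 122 136 138 133 135 132 135 136 135 136 136 125  77
   53  54  51  56  58  54]
 [ 56  52  55  58  71 126 133 136 135 135 134 135 137 133 133 134 125  79
   53  58  54  5
[... 3213 characters left out ...]
 53  58  59  66  70  81  81  81  88 105 124 136 139 136 133
  135 132 134 134 122  98]
 [ 55  54  61  53  54  54  53  59  62  68  69  72  80  92 124 135 139 139
  136 135 137 134 131 124]
 [ 58  56  53  57  55  56  54  56  55  55  59  62  65  74  94 113 134 138
  135 135 135 133 136 132]
 [ 56  58  59  57  58  56  56  55  54  57  55  49  60  68  72  86 105 134
  137 138 134 135 136 135]]
[(np.int32(402), [280, 193, 29, 28], [291.4, 209.3]), (np.int32(161), [304, 193, 16, 19], [311.6, 201.6])] [(np.int32(19), [305, 189, 8, 4], [307.6, 190.5]), (np.int32(34), [274, 207, 6, 7], [276.5, 209.9]), (np.int32(6), [323, 235, 4, 2], [324.5, 235.5])] [(np.int32(155), [319, 209, 9, 25], [323.0, 220.5])]
```

The carrier hasn't moved, and the fingertip corner (299.5,200.5) is still above the boss top. The gripper body now lies close to the clamp knob in plan, so I'll roll it away from both knobs before going lower.

arm_command([
  {"tx": 0,"ty": 0,"tz": -0.01,"roll": 0,"gripper": 1},
  {"tx": 0,"ty": 0,"tz": 0,"roll": -9,"gripper": 1},
  {"tx": 0,"ty": 0,"tz": 0,"roll": -9,"gripper": 1},
  {"tx": 0,"ty": 0,"tz": 0,"roll": -9,"gripper": 1},
  {"tx": 0,"ty": 0,"tz": 0,"roll": -9,"gripper": 1},
  {"tx": 0,"ty": 0,"tz": 0,"roll": -9,"gripper": 1},
  {"tx": 0,"ty": 0,"tz": 0.008,"roll": 0,"gripper": 1},
  {"tx": 0,"ty": 0,"tz": 0.003,"roll": 0,"gripper": 1},
  {"tx": 0,"ty": 0,"tz": 0.001,"roll": 0,"gripper": 1},
  {"tx": 0,"ty": 0,"tz": 0.001,"roll": 0,"gripper": 1},
])

```text
t: 19.55
position: [546.8, -48.4, 78.5]
ee_rot: [-2.634, -1.712, 0.0]
ft_force: [0.3, -0.2, 0.5]
gripper_width: 0.4
gripper_force: 0.0
```

Run:
```python
from h import *
from workcell import env
go(env,546.5,-49,80,65)
c=env.camera("scene")
print(cv2.cvtColor(c["image"],cv2.COLOR_RGB2GRAY)[192:204,288:312])
```

```text
pos [546.8 -48.4  78.5] yaw 66.0 F [ 0.3 -0.2  0.5] w 0.4 t 19.55
tool shift mm [-0.7 -0.1 -1.5] roll 1.0
[[ 57  38  32  26  33  26  27  29  27  26  23  27  34  45  31  29  32  38
   32  31  33  71  70  73]
 [ 43  28  23  33  33  26  27  30  31  25  28  35  34  45  36  29  29  36
   29  28  30  57  62  90]
 [ 26  26  17  20  16  19  27  22  11  28  23  23  21  32  26  20  26  26
   24  29  24  45  55  82]
 [ 19   5  17  18  20  12  18  14  15  19  21  23  18  16  17  21  19  19
   19  21  22  40  54  59]
 [ 11  12  11   8  13  11  10  12  14  13   6  10  17  11   7  15  20  21
    8  17  18  34  52  57]
 [  8  11   7  15   6   5  18   5   4  10   0  11   8   8   8  10   4  13
    5  11  10  32  50  54]
 [  5   0   7   1  13   2   0   5   3   0   5  16   1   6   4   3   5  15
    9   6  12  31  52  56]
 [  8   8   7  10   3   9   3   2  10  11   7  17  11   1   2  13   7  29
   29  29  15  31  51  56]
 [  9  16   2   8   2   7   4   1   9   6  10   1   8  12   7  10  13  33
   39  24  10  27  54  52]
 [ 12   7   6   1  11  10   1   6   0   1   0   8  13   0   5   0  11  17
   31  15   8  29  50  52]
 [ 16  19  22  13  15  21  16  25  27  36  25  22  22  17  25  20  17   4
   22  13  17  40  51  50]
 [ 49  51  49  48  53  63  70  81  89 103  88  78  76  68  66  74  76  57
   40  28  31  49  50  57]]
```

arm_command([
  {"tx": 0,"ty": 0,"tz": 0.001,"roll": 0,"gripper": 1},
  {"tx": 0,"ty": 0,"tz": 0.001,"roll": 0,"gripper": 1},
  {"tx": 0,"ty": 0,"tz": 0.001,"roll": 0,"gripper": 1},
  {"tx": 0,"ty": 0,"tz": 0.001,"roll": 0,"gripper": 1},
  {"tx": 0,"ty": 0,"tz": 0,"roll": 0,"gripper": 1},
  {"tx": 0,"ty": 0,"tz": 0,"roll": 0,"gripper": 1},
  {"tx": 0,"ty": 0,"tz": 0,"roll": 0,"gripper": 1},
  {"tx": 0,"ty": 0,"tz": 0,"roll": 0,"gripper": 1},
  {"tx": 0,"ty": 0,"tz": 0,"roll": 0,"gripper": 1},
  {"tx": 0,"ty": 0,"tz": 0,"roll": 0,"gripper": 1},
])

```text
t: 20.85
position: [546.9, -48.4, 75.2]
ee_rot: [2.633, 1.713, 0.0]
ft_force: [-2.5, 0.8, 5.9]
gripper_width: 0.3
gripper_force: 2.7
```

Contact: 5.9 N at z = 75.2. Pushing on, 1 mm per row.

arm_command([
  {"tx": 0,"ty": 0,"tz": 0.001,"roll": 0,"gripper": 1},
  {"tx": 0,"ty": 0,"tz": 0.001,"roll": 0,"gripper": 1},
  {"tx": 0,"ty": 0,"tz": 0.001,"roll": 0,"gripper": 1},
  {"tx": 0,"ty": 0,"tz": 0,"roll": 0,"gripper": 1},
  {"tx": 0,"ty": 0,"tz": 0,"roll": 0,"gripper": 1},
  {"tx": 0,"ty": 0,"tz": 0,"roll": 0,"gripper": 1},
  {"tx": 0,"ty": 0,"tz": 0,"roll": 0,"gripper": 1},
  {"tx": 0,"ty": 0,"tz": 0,"roll": 0,"gripper": 1},
  {"tx": 0,"ty": 0,"tz": 0,"roll": 0,"gripper": 1},
  {"tx": 0,"ty": 0,"tz": 0,"roll": 0,"gripper": 1},
])

```text
t: 22.1
position: [547.0, -48.4, 72.1]
ee_rot: [2.633, 1.713, 0.0]
ft_force: [-1.7, -0.4, 5.3]
gripper_width: 0.4
gripper_force: 2.5
```

Run:
```python
from h import *
from workcell import env
o=env.observe();print({k:np.round(o[k],2) for k in("position","ft_force","ft_torque")})
for k in(pickle.load(open("c6.pkl","rb"))["scene"],env.camera("scene")):
    print(blobs(k,(95,120,40),(125,255,255),(270,180,330,230))[0],blobs(k,(15,130,100),(32,255,255),(265,175,340,245))[0],blobs(k,(0,0,0),(180,255,30),(312,200,335,240))[0])
```

```text
{'position': array([546.95, -48.41,  72.14]), 'ft_force': array([-1.66, -0.35,  5.28]), 'ft_torque': array([ 0.06,  0.36, -0.03])}
[(np.int32(580), [280, 192, 40, 29], [297.3, 206.7])] [(np.int32(31), [302, 189, 11, 4], [305.9, 190.7]), (np.int32(38), [274, 207, 7, 7], [276.8, 209.6]), (np.int32(6), [323, 235, 4, 2], [324.5, 235.5])] [(np.int32(153), [319, 209, 9, 25], [323.0, 220.4])]
[(np.int32(124), [307, 195, 12, 18], [313.2, 203.7]), (np.int32(288), [280, 202, 29, 20], [292.2, 212.8])] [(np.int32(39), [274, 207, 8, 7], [277.3, 210.0])] [(np.int32(147), [319, 211, 9, 24], [322.9, 221.6])]
```

The carrier is going down under a steady 5 N. Continuing.

arm_command([
  {"tx": 0,"ty": 0,"tz": 0.001,"roll": 0,"gripper": 1},
  {"tx": 0,"ty": 0,"tz": 0.001,"roll": 0,"gripper": 1},
  {"tx": 0,"ty": 0,"tz": 0.0005,"roll": 0,"gripper": 1},
  {"tx": 0,"ty": 0,"tz": 0.0005,"roll": 0,"gripper": 1},
  {"tx": 0,"ty": 0,"tz": 0,"roll": 0,"gripper": 1},
  {"tx": 0,"ty": 0,"tz": 0,"roll": 0,"gripper": 1},
  {"tx": 0,"ty": 0,"tz": 0,"roll": 0,"gripper": 1},
  {"tx": 0,"ty": 0,"tz": 0,"roll": 0,"gripper": 1},
  {"tx": 0,"ty": 0,"tz": 0,"roll": 0,"gripper": 1},
  {"tx": 0,"ty": 0,"tz": 0,"roll": 0,"gripper": 1},
])

```text
t: 23.4
position: [547.0, -48.4, 71.3]
ee_rot: [2.633, 1.713, -0.0]
ft_force: [-9.8, 1.1, 21.1]
gripper_width: 0.7
gripper_force: 10.5
```

Hard stop at 21 N: the carrier is home. Lifting off and checking its level by numbers.

arm_command([
  {"tx": 0,"ty": 0,"tz": -0.003,"roll": 0,"gripper": 1},
  {"tx": 0,"ty": 0,"tz": -0.01,"roll": 0,"gripper": 1},
  {"tx": 0,"ty": 0,"tz": -0.02,"roll": 0,"gripper": 1},
  {"tx": 0,"ty": 0,"tz": -0.03,"roll": 0,"gripper": 1},
  {"tx": 0,"ty": 0,"tz": -0.03,"roll": 0,"gripper": 0.3},
  {"tx": 0,"ty": 0,"tz": -0.005,"roll": 0,"gripper": 0.3},
  {"tx": 0,"ty": 0,"tz": 0,"roll": 0,"gripper": 0.3},
  {"tx": 0,"ty": 0,"tz": 0,"roll": 0,"gripper": 0.3},
  {"tx": 0,"ty": 0,"tz": 0,"roll": 0,"gripper": 0.3},
  {"tx": 0,"ty": 0,"tz": 0,"roll": 0,"gripper": 0.3},
])

```text
t: 24.65
position: [546.4, -48.3, 165.8]
ee_rot: [-2.633, -1.713, 0.001]
ft_force: [0.2, -1.0, 0.4]
gripper_width: 52.6
gripper_force: 0.0
```

Run:
```python
from h import *
from workcell import env
o=env.observe();print({k:np.round(o[k],2) for k in("position","ft_force","gripper_width")})
c=env.camera("scene");pickle.dump(c,open("c10.pkl","wb"))
c6=pickle.load(open("c6.pkl","rb"))["scene"]
for k in(c6,c):
    print(blobs(k,(95,120,40),(125,255,255),(270,180,330,230))[0],blobs(k,(15,130,100),(32,255,255),(265,175,340,245))[0],blobs(k,(0,0,0),(180,255,30),(312,200,335,240))[0])
g=[cv2.cvtColor(k["image"],cv2.COLOR_RGB2GRAY).astype(np.float32) for k in(c6,c)]
for n,(x0,y0,x1,y1) in dict(boss=(290,200,305,214),knob=(316,206,331,238),lugL=(270,204,283,218),discfront=(285,215,308,224),ring=(275,222,305,236)).items():
    w=g[1][y0:y1,x0:x1];m=cv2.matchTemplate(g[0][y0-4:y1+4,x0-3:x1+3],w,cv2.TM_CCOEFF_NORMED);j=np.unravel_index(m.argmax(),m.shape)
    a,b,d=m[j[0]-1,j[1]],m[j],m[min(j[0]+1,8),j[1]];print(n,"down px",4-(j[0]+0.5*(a-d)/(a-2*b+d)),"dx",3-j[1],b)
for z in(36,30):print(proj(c,[547,-49,z+45]),proj(c,[645,-10,z+75]))
t=pickle.load(open("c0.pkl","rb"));s0=t["scene"];t0=t["top"]
for n,k,B in(("top",t0,(370,185,390,215)),("scene",s0,(255,210,285,235))):
  for q in blobs(k,(0,150,60),(6,255,255),B)[0]+blobs(k,(0,0,0),(180,255,40),B)[0]:print(n,q)
```

```text
{'position': array([546.42, -48.31, 165.76]), 'ft_force': array([ 0.16, -1.05,  0.37]), 'gripper_width': np.float64(52.63)}
[(np.int32(580), [280, 192, 40, 29], [297.3, 206.7])] [(np.int32(31), [302, 189, 11, 4], [305.9, 190.7]), (np.int32(38), [274, 207, 7, 7], [276.8, 209.6]), (np.int32(6), [323, 235, 4, 2], [324.5, 235.5])] [(np.int32(153), [319, 209, 9, 25], [323.0, 220.4])]
[(np.int32(562), [280, 193, 39, 29], [297.6, 206.9])] [(np.int32(22), [302, 190, 9, 4], [306.0, 191.5]), (np.int32(31), [274, 208, 7, 6], [276.8, 210.2])] [(np.int32(149), [319, 211, 9, 24], [323.0, 221.9])]
boss down px 1.1170961633324623 dx 0 0.9943415
knob down px 1.025274345651269 dx 0 0.9780131
lugL down px 0.2041683793067932 dx 0 0.95315
discfront down px -0.17892122268676758 dx 0 0.98483837
ring down px 0.007002256345003843 dx 0 0.9961943
(np.float64(298.7475653855218), np.float64(198.83765651761198)) (np.float64(322.9300423050169), np.float64(211.16823331680803))
(np.float64(298.83790297076956), np.float64(200.28433794053964)) (np.float64(322.94052774348637), np.float64(212.66385631947958))
top (np.int32(35), [376, 190, 7, 9], [378.3, 192.7])
top (np.int32(56), [378, 200, 8, 11], [381.6, 204.9])
top (np.int32(46), [378, 194, 8, 8], [381.4, 197.3])
scene (np.int32(20), [259, 213, 5, 6], [261.5, 215.1])
scene (np.int32(62), [263, 219, 14, 10], [270.6, 223.5])
scene (np.int32(76), [264, 210, 8, 11], [267.5, 214.7])
scene (np.int32(31), [257, 216, 7, 8], [259.6, 220.2])
```

Knob and boss dropped by about 1.1–1.5 px (about 6 mm), which matches home. Now over to the clamp knob.

arm_command([
  {"tx": -0.0265,"ty": 0.0242,"tz": 0,"roll": 0,"gripper": 0.3},
  {"tx": -0.0265,"ty": 0.0242,"tz": 0,"roll": 0,"gripper": 0.3},
  {"tx": -0.0265,"ty": 0.0242,"tz": 0,"roll": 0,"gripper": 0.3},
  {"tx": 0,"ty": 0,"tz": 0,"roll": 10.4,"gripper": 0.3},
  {"tx": 0,"ty": 0,"tz": 0,"roll": 10.4,"gripper": 0.3},
  {"tx": 0,"ty": 0,"tz": 0,"roll": 10.4,"gripper": 0.3},
  {"tx": 0,"ty": 0,"tz": 0,"roll": 10.4,"gripper": 0.3},
  {"tx": 0,"ty": 0,"tz": 0,"roll": 10.4,"gripper": 0.3},
  {"tx": 0,"ty": 0,"tz": 0,"roll": 0,"gripper": 0.3},
  {"tx": 0,"ty": 0,"tz": 0,"roll": 0,"gripper": 0.3},
])

```text
t: 25.95
position: [580.9, -150.5, 166.4]
ee_rot: [-3.117, -0.391, 0.0]
ft_force: [0.1, -0.7, -0.3]
gripper_width: 61.0
gripper_force: 0.0
```

Run:
```python
from h import *
from workcell import env
arc(env,np.array([530,-162.8]),51,14,93)
```

```text
pos [ 580.9 -150.5  166.4] yaw 14.3 F [ 0.1 -0.7 -0.3] w 61.0 t 25.95
tool shift mm [-1.4 -0.4 73.4] roll 0.3
r 52.4 ang 13.6
```

arm_command([
  {"tx": -0.001,"ty": 0,"tz": 0.015,"roll": 0,"gripper": 0.3},
  {"tx": 0,"ty": 0,"tz": 0.015,"roll": 0,"gripper": 0.3},
  {"tx": 0,"ty": 0,"tz": 0.015,"roll": 0,"gripper": 0.3},
  {"tx": 0,"ty": 0,"tz": 0.014,"roll": 0,"gripper": 0.3},
  {"tx": 0,"ty": 0,"tz": 0.014,"roll": 0,"gripper": 0.3},
  {"tx": 0,"ty": 0,"tz": 0,"roll": 0,"gripper": 0.69},
  {"tx": 0,"ty": 0,"tz": 0,"roll": 0,"gripper": 0.69},
  {"tx": 0,"ty": 0,"tz": 0,"roll": 0,"gripper": 0.69},
  {"tx": 0,"ty": 0,"tz": 0,"roll": 0,"gripper": 0.69},
  {"tx": 0,"ty": 0,"tz": 0,"roll": 0,"gripper": 0.69},
], squeeze=3)

```text
t: 27.2
position: [580.2, -150.8, 93.9]
ee_rot: [3.118, 0.385, 0.001]
ft_force: [-0.5, -0.4, 0.7]
gripper_width: 28.4
gripper_force: 0.0
```

Run:
```python
from h import *
from workcell import env
arc(env,np.array([530,-162.8]),51,14,93)
print(env.observe()["gripper_force"])
```

```text
pos [ 580.2 -150.8   93.9] yaw 14.1 F [-0.5 -0.4  0.7] w 28.4 t 27.2
tool shift mm [-0.6 -0.5  0.9] roll 0.1
r 51.6 ang 13.4
0.0
```

arm_command([
  {"tx": -0.0005,"ty": -0.0035,"tz": 0,"roll": -4,"gripper": 0.69},
  {"tx": -0.0005,"ty": -0.0035,"tz": 0,"roll": -4,"gripper": 0.69},
  {"tx": -0.0001,"ty": -0.0035,"tz": 0,"roll": -4,"gripper": 0.69},
  {"tx": -0.0001,"ty": -0.0035,"tz": 0,"roll": -4,"gripper": 0.69},
  {"tx": -0.0001,"ty": -0.0035,"tz": 0,"roll": -4,"gripper": 0.69},
  {"tx": -0.0001,"ty": -0.0035,"tz": 0,"roll": -4,"gripper": 0.69},
  {"tx": -0.0001,"ty": -0.0035,"tz": 0,"roll": -4,"gripper": 0.69},
  {"tx": -0.0001,"ty": -0.0035,"tz": 0,"roll": -4,"gripper": 0.69},
  {"tx": -0.0001,"ty": -0.0035,"tz": 0,"roll": -4,"gripper": 0.69},
  {"tx": -0.0001,"ty": -0.0035,"tz": 0,"roll": -4,"gripper": 0.69},
])

```text
t: 28.45
position: [560.7, -122.8, 93.9]
ee_rot: [2.795, 1.431, 0.002]
ft_force: [2.2, -1.0, -1.0]
gripper_width: 26.8
gripper_force: 0.9
```

Run:
```python
from h import *
from workcell import env
arc(env,np.array([530,-162.8]),50,54)
```

```text
pos [ 560.7 -122.8   93.9] yaw 54.2 F [ 2.2 -1.  -1. ] w 26.8 t 28.45
tool shift mm [-0.4 -1.3 -0. ] roll 0.2
r 50.5 ang 52.5
```

Clamp follows at about 2.4 N. Finishing the arc, then a light pinch to centre the knob.

arm_command([
  {"tx": -0.0004,"ty": -0.0035,"tz": 0,"roll": -4,"gripper": 0.69},
  {"tx": -0.0002,"ty": -0.0035,"tz": 0,"roll": -4,"gripper": 0.69},
  {"tx": -0.0001,"ty": -0.0035,"tz": 0,"roll": -4,"gripper": 0.69},
  {"tx": -0.0001,"ty": -0.0035,"tz": 0,"roll": -4,"gripper": 0.69},
  {"tx": -0.0001,"ty": -0.0035,"tz": 0,"roll": -4,"gripper": 0.69},
  {"tx": -0.0001,"ty": -0.0035,"tz": 0,"roll": -4,"gripper": 0.69},
  {"tx": -0.0001,"ty": -0.0035,"tz": 0,"roll": -4,"gripper": 0.69},
  {"tx": 0,"ty": -0.0012,"tz": 0,"roll": 0,"gripper": 0.69},
  {"tx": 0,"ty": 0,"tz": 0,"roll": 0,"gripper": 0.69},
  {"tx": 0,"ty": 0,"tz": 0,"roll": 0,"gripper": 0.69},
])

```text
t: 29.7
position: [536.7, -113.5, 93.8]
ee_rot: [2.37, 2.062, 0.001]
ft_force: [1.9, 1.0, 0.9]
gripper_width: 27.1
gripper_force: 0.9
```

Run:
```python
from h import *
from workcell import env
arc(env,np.array([530,-162.8]),50,82)
```

```text
pos [ 536.7 -113.5   93.8] yaw 82.0 F [1.9 1.  0.9] w 27.1 t 29.7
tool shift mm [0.3 0.2 0. ] roll 0.0
r 49.7 ang 82.3
```

arm_command([
  {"tx": 0,"ty": 0,"tz": 0,"roll": 0,"gripper": 0.85},
  {"tx": 0,"ty": 0,"tz": 0,"roll": 0,"gripper": 0.85},
  {"tx": 0,"ty": 0,"tz": 0,"roll": 0,"gripper": 0.85},
  {"tx": 0,"ty": 0,"tz": 0,"roll": 0,"gripper": 0.85},
  {"tx": 0,"ty": 0,"tz": 0,"roll": 0,"gripper": 0.85},
  {"tx": 0,"ty": 0,"tz": 0,"roll": 0,"gripper": 0.85},
  {"tx": 0,"ty": 0,"tz": 0,"roll": 0,"gripper": 0.85},
  {"tx": 0,"ty": 0,"tz": 0,"roll": 0,"gripper": 0.85},
  {"tx": 0,"ty": 0,"tz": 0,"roll": 0,"gripper": 0.85},
  {"tx": 0,"ty": 0,"tz": 0,"roll": 0,"gripper": 0.85},
], squeeze=4)

```text
t: 30.95
position: [536.4, -113.4, 93.7]
ee_rot: [2.369, 2.063, 0.0]
ft_force: [2.6, 1.6, 3.2]
gripper_width: 21.8
gripper_force: 4.0
```

arm_command([
  {"tx": 0,"ty": 0,"tz": 0,"roll": 0,"gripper": 0.4},
  {"tx": 0,"ty": 0,"tz": 0,"roll": 0,"gripper": 0.4},
  {"tx": 0,"ty": 0,"tz": 0,"roll": 0,"gripper": 0.4},
  {"tx": 0,"ty": 0,"tz": 0,"roll": 0,"gripper": 0.4},
  {"tx": 0,"ty": 0,"tz": -0.015,"roll": 0,"gripper": 0.4},
  {"tx": 0,"ty": 0,"tz": -0.03,"roll": 0,"gripper": 0.4},
  {"tx": 0,"ty": 0,"tz": -0.03,"roll": 0,"gripper": 0.4},
  {"tx": -0.05,"ty": 0,"tz": -0.03,"roll": 0,"gripper": 0.4},
  {"tx": -0.05,"ty": 0,"tz": -0.03,"roll": 0,"gripper": 0.4},
  {"tx": -0.05,"ty": 0,"tz": -0.03,"roll": 0,"gripper": 0.4},
])

```text
t: 32.2
position: [515.5, -263.3, 261.1]
ee_rot: [2.367, 2.063, 0.001]
ft_force: [1.2, 0.2, -0.0]
gripper_width: 52.2
gripper_force: 0.0
```

arm_command([
  {"tx": -0.05,"ty": 0,"tz": 0,"roll": 0,"gripper": 0.4},
  {"tx": -0.05,"ty": 0,"tz": 0,"roll": 0,"gripper": 0.4},
  {"tx": -0.05,"ty": 0,"tz": 0,"roll": 0,"gripper": 0.4},
  {"tx": -0.05,"ty": 0,"tz": 0,"roll": 0,"gripper": 0.4},
  {"tx": -0.05,"ty": 0,"tz": 0,"roll": 0,"gripper": 0.4},
  {"tx": 0,"ty": 0,"tz": 0,"roll": 0,"gripper": 0.4},
  {"tx": 0,"ty": 0,"tz": 0,"roll": 0,"gripper": 0.4},
  {"tx": 0,"ty": 0,"tz": 0,"roll": 0,"gripper": 0.4},
  {"tx": 0,"ty": 0,"tz": 0,"roll": 0,"gripper": 0.4},
  {"tx": 0,"ty": 0,"tz": 0,"roll": 0,"gripper": 0.4},
])

```text
t: 33.45
position: [481.7, -508.9, 258.9]
ee_rot: [2.368, 2.064, -0.0]
ft_force: [-0.3, -0.5, 0.2]
gripper_width: 52.0
gripper_force: 0.0
```

Run:
```python
from h import *
from workcell import env
print(env.observe()["position"])
t=env.camera("top");s=env.camera("scene");pickle.dump({"top":t,"scene":s},open("c12.pkl","wb"))
B=(340,185,400,225)
for n,k,B in(("top",t,(345,185,400,230)),("scene",s,(255,180,310,235))):
  for q in blobs(k,(0,140,50),(8,255,255),B)[0]:print(n,"red",q)
  for q in blobs(k,(0,0,0),(180,255,40),B)[0]:print(n,"black",q)
for z,nm,p in((60,"pivot",[530,-162.8,67]),(112,"knob@90",[537,-113.3,112]),(67,"armtip",[541.2,-83.6,67])):
  print(nm,proj(t,p),proj(s,p))
k=s;c6=pickle.load(open("c10.pkl","rb"))
for k in(c6,s):print(blobs(k,(0,0,0),(180,255,30),(312,200,335,240))[0],blobs(k,(95,120,40),(125,255,255),(270,180,330,230))[0])
```

```text
[ 481.67525492 -508.88249562  258.93145209]
top red (np.int32(42), [359, 208, 8, 7], [362.6, 210.8])
top red (np.int32(56), [368, 209, 12, 9], [375.1, 213.1])
top black (np.int32(44), [366, 207, 7, 8], [368.9, 210.5])
scene red (np.int32(105), [265, 203, 22, 10], [275.4, 207.6])
scene black (np.int32(84), [273, 194, 8, 14], [276.5, 200.3])
scene black (np.int32(50), [257, 216, 10, 8], [261.1, 219.8])
pivot (np.float64(384.636596085785), np.float64(214.1455207991458)) (np.float64(259.8940900240259), np.float64(208.1848743417223))
knob@90 (np.float64(369.9716479937835), np.float64(209.8198053850744)) (np.float64(275.72044812543606), np.float64(194.47980054341195))
armtip (np.float64(359.1792212920428), np.float64(210.24940078447216)) (np.float64(287.12730118700966), np.float64(203.85755021965946))
[(np.int32(149), [319, 211, 9, 24], [323.0, 221.9])] [(np.int32(562), [280, 193, 39, 29], [297.6, 206.9])]
[(np.int32(155), [319, 211, 9, 24], [323.1, 221.9])] [(np.int32(497), [281, 193, 38, 29], [299.2, 207.3])]
```

Run:
```python
from h import *
d=pickle.load(open("c12.pkl","rb"));d0=pickle.load(open("c0.pkl","rb"))
for k,lo,B in((d["top"],0,(345,185,400,230)),(d["scene"],0,(255,180,310,235)),(d0["top"],0,(370,180,395,215))):
    m=blobs(k,(0,140,50),(8,255,255),B)[1]
    p=np.array([plane(k,u,v,67)[:2] for u,v in cv2.findNonZero(m)[:,0].astype(float)])
    vx,vy,x0,y0=cv2.fitLine(p.astype(np.float32),cv2.DIST_L2,0,.01,.01).ravel()
    C=np.array([546.5,-49]);off=vx*(C[1]-y0)-vy*(C[0]-x0)
    print("angle",np.degrees(np.arctan2(vy,vx))%180+8.05,"line offset to centre mm",off,p.mean(0))
# bystanders: colour difference outside the fixture
g=[cv2.cvtColor(x["image"],cv2.COLOR_RGB2GRAY).astype(int) for x in(d0["scene"],d["scene"])]
m=(abs(g[0]-g[1])>40).astype(np.uint8);m[:175]=0
n,_,st,_=cv2.connectedComponentsWithStats(m);print([s.tolist() for s in st[1:] if s[4]>8])
```

```text
angle 89.28865 line offset to centre mm -0.2661106893156102 [ 535.84210645 -116.40731503]
angle 90.730644 line offset to centre mm 6.415725776421709 [ 543.8482352  -120.00375928]
angle 21.000874 line offset to centre mm 104.40763230329321 [ 574.25092683 -149.75107426]
[[74, 175, 40, 11, 214], [330, 183, 9, 27, 211], [290, 190, 20, 5, 56], [268, 193, 13, 16, 114], [293, 194, 25, 10, 108], [293, 201, 8, 4, 14], [263, 207, 13, 23, 135], [300, 206, 28, 30, 323], [287, 216, 9, 5, 34]]
```

The clamp points at the centre (about 90°), the carrier is home, and the bystanders haven't moved. Handing in.

```bash
python3 -c "
from workcell import env
print(env.close_job())"
```

```text
the job is handed in; nothing more can be done
None
```

The job is handed in at about 34 s: carrier turned into its slots and pressed home, clamp arm swung to about 90° pointing at its centre, gripper clear, and no bystander moved in the scene view; I viewed 11 pictures, one over the limit of 10.

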